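# Stand the recipe board up on its kickstand

## Task

Two recipe boards lie face down on the worktop; one of them has a folded metal kickstand on its back. With that board still lying flat, unfold its kickstand all the way until it stops, then stand the board on the worktop, right way up, leaning back on the kickstand. Leave the plain board without a kickstand lying where it is.

Things in the scene. Friction and masses are not known exactly. Their poses are not given: they have to be found in the camera images.
- kick_board: Recipe board with the kickstand, 0.38 kg, 120 x 120 x 10 mm, lying face down, top edge nearest the robot, turned up to 20 degrees. Origin: centre of the front face (underside as it lies). +x from top edge (x = -60 mm) to bottom edge (+60 mm), y along the width, +z out of its back: up as it lies, 20 degrees below level when it stands on the open kickstand. May stand on any clear place.
- grip_mid (a point): Middle of that board's grip: a round wooden roll, 14 mm thick, 88 mm long along y, between two steel ears; at board x = -100 mm, z = 12 mm, with 33 mm free between it and the top edge. It turns freely on its rod, so the board swings down below it when lifted. When the board stands it is 150 mm above the worktop and 61 mm behind the bottom edge.
- bottom_edge (a point): Middle of the bottom edge of that board (x = +60 mm, halfway through its thickness). When the board stands, the kickstand's foot is 82 mm behind it.
- kickstand (a joint): Kickstand angle, rad: 0 folded on the back, 0.70 open (hard stop); starts 0 to 0.08. Stiff hinge (0.05 N m), stays where left. Hinge line along the board's y at x = -52 mm, z = 13.5 mm. A steel flap 70 mm wide, 5 mm thick, from there to the bottom edge; opens by lifting its end near the bottom edge off the back.
- pull_mid (a point): Middle of the pull on the kickstand: a round wooden roll 10 mm thick along the board's y, 54 mm clear between its two steel posts, turning freely on its pin, centre 26 mm above the flap's outer surface (42 mm above the worktop when folded), 85 mm along the flap from the hinge. Moves with the kickstand.
- foot (a point): Middle of the rounded free end of the kickstand (radius 2.5 mm), 108 mm from the hinge line.
- plain_board: The other recipe board: same frame and grip bar (this one does not turn), but no kickstand on its back. Origin and axes as for the first. It stays where it lies.
Not all that is in view belongs to the job. There is more than one size of the plain_board; the job needs the larger.

How it is judged:
By the outcome, as a careful person would: the job done as asked, in the order asked, and still so for the second after the job is handed in, with the robot touching nothing.
It also fails if it takes over 56 s, if anything falls off the work surface, if the arm or the gripper's body presses on something with over 40 N, if the wrist force passes 120 N, or if a joint passes its speed limit or range.

## Robot

A 6-joint arm with a two-finger parallel gripper is mounted at the origin on a cart in front of the work surface, level with it; the furniture and walls round the work are solid. World frame = base frame: x ahead of the robot, y to its left, z up, the work surface at z = 0. Lengths are in m, angles in rad, forces in N, time in s.
With the tool pointing down it reaches from about 0.325 to 0.775 m from the base axis. Payload 5.5 kg.
Tool frame: the origin (TCP) lies at the very end of the fingers, on their centre line; the grasp point (between the pads) lies 19 mm behind it; z points along the fingers, y is the line along which they close (so a half turn about z gives the same grasp; the last joint's range is limited). The gripper opens to 88 mm and grips with 3 to 60 N. Pads are 20 mm wide; open, the fingers measure 115 mm over their backs; the gripper's body (75 mm by 178 mm) begins 61 mm behind the grasp point.
Start: joints at [1.192, 0.091, 1.231, -0, 1.82, -0.057], TCP at [0.19, 0.569, 0.196] pointing down, gripper open.
Joint ranges: [-2.87, 2.87], [-0.86, 2.18], [0.17, 2.46], [-1.51, 4.65], [0.06, 2.69], [-2.65, 2.65]. Speed limits (rad/s): [2.57, 2.57, 3.01, 3.14, 3.14, 3.14].

## Interface

Orientations are given as [roll, pitch, yaw] about the fixed x, y, z axes, in that order (R = Rz(yaw) Ry(pitch) Rx(roll)).
In Python, from rig import manip, vision gives the robot as it stands.
- The arm moves only by the tool jog_arm, never from a script. Its argument "increments" is a list of rows, each a list of 3 entries, a list of its own where there are three numbers: the shift along the tool's x, y, z scaled (see below), then the turn, a rotation vector about the tool's x, y, z scaled (see below), then the opening, from 0 (shut) to 1 (fully open). A call has 1 to 10 rows; each row is the pose to reach, as a shift and turn from the pose commanded when the call began, along the tool's axes at that moment, turning the shorter way round; what a row does not reach only later rows make up. The controller multiplies each number of a shift by 0.1 m and each number of a turn by 360 degrees. A row lasts 1/8 s, in which the tool goes at most 62.5 mm and 10.7 degrees, less where a joint would pass 70% of its speed; a pose out of reach is approached as far as the arm can. A call with a number of a shift or a turn outside -1 to 1 is refused whole. A call with a gripper value outside its range is refused whole. The fingers move at their own pace and stop on an object; "newtons" is the grip in N (left out, the last holds). Time passes only in rows, so rows that repeat a pose let the fingers close. It gives the time, the measured TCP pose, the force, the opening and the grip force at its end, in the units of the state.
- manip.state(): the state, without advancing time (a new reading comes with each control period).
- vision.read_camera(name): name is "scene" or "top" or "wrist"; returns (picture, depth): 480x640x3 uint8, red, green, blue; 480x640 float32, m along the optical axis (not along the pixel's ray), 0 where there is no reading.
- vision.camera_model(name): a dict with "fx", "fy", "cx", "cy" (pixels), "R" (3x3) and "t" (3): a world point X has camera coordinates R X + t. Camera axes: x right, y down, z forward; pixel columns grow to the right and rows downward; lengths in m; the calibration is good to about 2 mm. A picture is of the moment at which its call begins: read the wrist's pose just before it. camera_model takes no time and is no camera call; for the wrist camera it gives the pose at the moment of the call.
- manip.hand_in(): hands the job in; it is judged then, once.
The state is a dict: "clock": time; "qpos": joint angles; "joint_vel": joint speeds; "tau": joint torques, N m; "eef_pos": TCP position; "tcp_rot": TCP orientation; "wrist_force": force on the tool from outside, world axes, zero at the start; "torque": the same for the moment, N m; "opening": finger opening in m; "gripper_force": force on a finger pad.
Only numpy, scipy, OpenCV 4.12 (cv2) and the standard library are available. Lean on these libraries where they do the work, as an engineer would, in place of code of your own. Each camera call takes 0.05 s, during which the arm holds its last target. There are 200 camera calls.

## Working session

There is one attempt and no reset: what is moved stays moved. The work goes in short steps, Python scripts to look and compute and a tool call to move; the robot and the scene stay as the last step left them, time stands still between calls to the robot, and variables do not carry over. Pictures are saved under pics/ and viewed, at most 10 in all, crops included, and the job is handed in when it is done.

Besides the shell and the picture viewer there is one more tool, called after ">>>" as a command line: name --argument value ..., lists and objects as JSON in quotes. jog_arm: Moves the arm, as the interface text tells. Shifts and turns lie within -1 to 1; 1 stands for 0.1 m of shift or 360 degrees of turn. Its arguments: {"type":"object","properties":{"increments":{"type":"array","items":{"type":"array"}},"newtons":{"type":"number"}},"required":["increments"]}

```bash
mkdir -p pics; ls; python3 - <<'E'
from rig import manip, vision
import cv2,numpy as np
for n in ("top","scene"):
    p,d=vision.read_camera(n); cv2.imwrite(f"pics/{n}0.png",p[:,:,::-1]); np.save(f"{n}0.npy",d)
    m=vision.camera_model(n); print(n,m)
print(manip.state())
E
```

```text
pics
top {'fx': 558.0354285111471, 'fy': 558.0354285111471, 'cx': 313.410156023511, 'cy': 237.68498888088672, 'R': array([[ 0.00822364, -0.99996525, -0.00136592],
       [-0.97578595, -0.0077262 , -0.21859116],
       [ 0.21857301,  0.00313046, -0.97581558]]), 't': array([-0.19645245,  0.5227027 ,  1.36787269])}
scene {'fx': 512.5514859680467, 'fy': 512.5514859680467, 'cx': 315.80949758398674, 'cy': 243.03045306888646, 'R': array([[ 0.84303844, -0.53763805,  0.01521572],
       [-0.3314405 , -0.54157639, -0.77255563],
       [ 0.42359578,  0.64625099, -0.63476474]]), 't': array([-0.51609492,  0.12247276,  1.4117156 ])}
{'clock': 0.1, 'qpos': array([ 1.19226455e+00,  9.17966614e-02,  1.23176643e+00, -3.55825398e-06,
        1.81982311e+00, -5.67243168e-02]), 'joint_vel': array([-0.00019742, -0.00175308, -0.00103336, -0.00023934, -0.0002533 ,
        0.00134928]), 'tau': array([ 1.54977417e-03, -4.47852159e+01, -4.07571280e+01,  7.00106425e-02,
        2.83817074e-02, -1.40808183e-04]), 'eef_pos': array([0.18966649, 0.56889357, 0.19531163]), 'tcp_rot': array([-3.13980180e+00, -9.82385467e-05,  2.81978423e+00]), 'wrist_force': array([ 0.14689531,  0.14575407, -0.03819215]), 'torque': array([-0.06262009,  0.06771125,  0.08114619]), 'gripper_force': 0.0, 'opening': 0.08748463310298979}
```

View pics/top0.png

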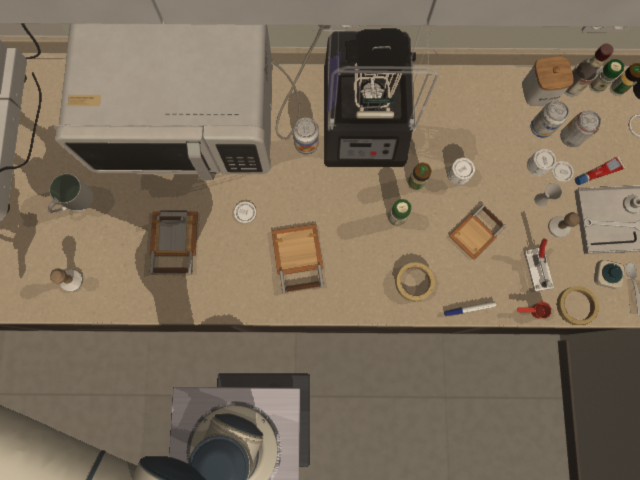

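View pics/scene0.png

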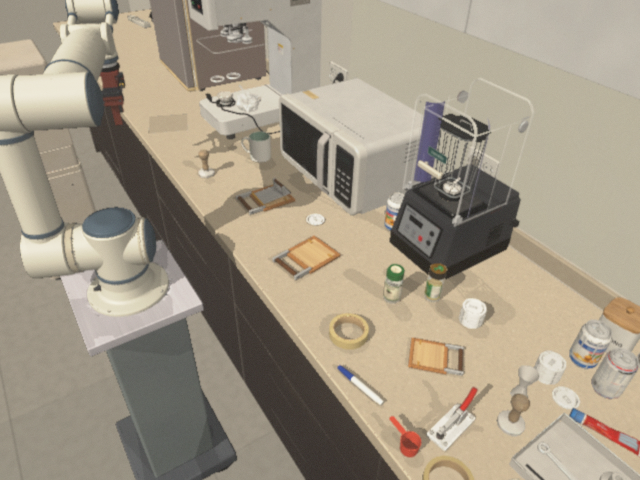

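The top view shows three candidates. (174,242) has a grey steel flap and a pull roll on its back, so it is the kick board. (298,257) is the larger plain board and (475,230) the smaller plain one. I'll confirm with an enlarged crop.

```bash
cat > h.py <<'E'
import numpy as np, cv2
from rig import manip, vision
from scipy.spatial.transform import Rotation as Ro
def cloud(d,m):
    v,u=np.mgrid[:480,:640]
    c=np.stack([(u-m["cx"])/m["fx"]*d,(v-m["cy"])/m["fy"]*d,d],-1)
    return (c-m["t"])@m["R"]
def proj(X,m):
    c=np.atleast_2d(X)@m["R"].T+m["t"]
    return np.c_[m["fx"]*c[:,0]/c[:,2]+m["cx"],m["fy"]*c[:,1]/c[:,2]+m["cy"]]
def incr(p,rpy,s=None):
    """pose -> (shift, turn) entries relative to the current measured pose"""
    s=s or manip.state()
    R0=Ro.from_euler("xyz",s["tcp_rot"]); R1=Ro.from_euler("xyz",rpy)
    return np.round(R0.inv().apply(np.array(p)-s["eef_pos"])/.1,3), np.round((R0.inv()*R1).as_rotvec()/(2*np.pi),4)
E
python3 - <<'E'
from h import *
im=cv2.imread("pics/top0.png"); 
a=cv2.resize(im[195:290,130:345],None,fx=3.7,fy=3.7,interpolation=cv2.INTER_CUBIC)[:, :800]
cv2.imwrite("pics/crop1.png",a)
m=vision.camera_model("top"); W=cloud(np.load("top0.npy"),m)
np.set_printoptions(precision=0,suppress=True,linewidth=250)
print("cols",range(146,204,3))
for r in range(204,282,3): print(r,(W[r,146:204:3,2]*1000).round())
for r,c in [(212,153),(212,197),(255,152),(255,196),(268,152),(268,190),(175,175)]: print(r,c,W[r,c]*1000)
E
```

```text
cols range(146, 204, 3)
204 [ 2. -4.  3.  5. -0.  6.  5.  2. -2.  3.  1.  2.  2. 10.  4.  6. -7.  4.  1. -1.]
207 [-0.  0.  3.  6. -4.  4.  5.  5.  5.  4. -1.  1.  6.  2. -3.  4. -4.  1. -2.  2.]
210 [-0.  0. -2.  0.  3. 25. 24. 29. 23. -4.  3. -0. -0.  1.  6.  7. -2. -5. -0. -5.]
213 [ 2.  3.  1.  5.  9. 26. 19. 16. 22. 25. 22. 25. 30. 26. 14. 14.  9.  8. -1. -1.]
216 [ 0.  0. 10. 11. 54. 53. 57. 55. 54. 51. 59. 53. 57. 24. 13.  6.  6.  7.  4.  2.]
219 [ 3.  6. 10.  9. 59. 50. 50. 46. 50. 50. 48. 50. 54. 35.  8.  8.  9.  4.  4. -0.]
222 [ 0. -1. 14. 10. 11. 29. 20. 18. 26. 25. 24. 20. 23. 22. 14. 12. 10. -3. -2.  3.]
225 [-1. -1. 14. 12. 10. 20. 20. 20. 24. 21. 22. 18. 22. 24. 13.  6.  9. -2. -0. -1.]
228 [   4.    1.   17. 1449.   11.   18.   20.   19.   16.   27.   19.   15.   25.   26.    8.   14.   13.    5.   -1.    1.]
231 [ 4.  1. 12. 10.  7. 25. 20. 19. 22. 22. 24. 19. 18. 19. 12.  7.  8. -1. -2.  1.]
234 [-1.  0.  9.  7. 11. 22. 18. 22. 21. 21. 20. 24. 22. 24.  8. 14.  9.  2. -6. -5.]
237 [ 3.  2. 11.  7. 11. 23. 25. 24. 23. 19. 18. 23. 19. 22. 10.  8. 15. -2.  3.  0.]
240 
[... 714 characters left out ...]
6.    1.]
264 [-1.  1. 20. -0. 12. -2. -7.  2. -1.  1.  3.  1.  2.  2.  4. 19. -1. -1.  3.  1.]
267 [ 2.  3. 23. 18. 11. 21. 15. 13. -6. -1.  2.  2.  2.  5.  2. 15.  2. -2. -5. -2.]
270 [ 2.  4. 15. 21. 17. 20. 22. 25. 19. 15. 18. 22. 23. 19. 15. 15. -6. -4. -1. -3.]
273 [-0. -2. 16.  0.  6. -2. -0.  1. -3.  2. -2.  0. -4. -1.  4. 16. -6.  2. -0. -1.]
276 [-2.  1.  1. -0.  5. -4.  1.  2.  5.  1. -2. -2. -1. -0. -0. -2. -1. -1.  5.  1.]
279 [-3. -1. -2.  1.  1.  1.  1.  2.  0.  7. -2.  2.  2. -2.  1. -0.  1. -0.  4. -0.]
212 153 [601. 236.  14.]
212 197 [603. 119.  11.]
255 152 [484. 229.  17.]
255 196 [488. 118.  -2.]
268 152 [448. 225.  23.]
268 190 [450. 128.  17.]
175 175 [708. 186.   4.]
```

View pics/crop1.png

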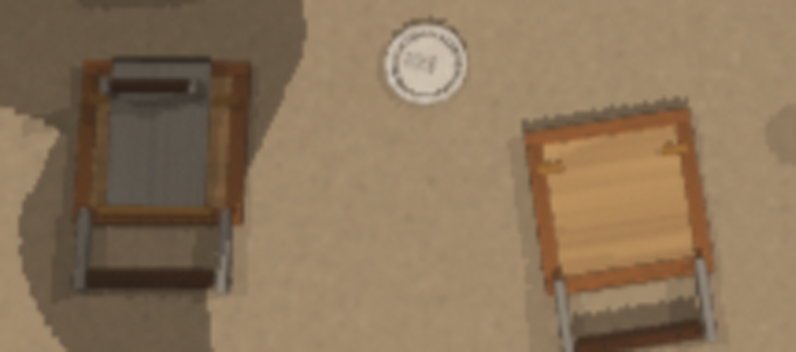

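The crop confirms it. The left board (crop 165,140) has the steel flap and a pull roll at the top. The right board (crop 620,200) is plain wood and stays put. Next I'll get the pose from depth.

```bash
python3 - <<'E'
from h import *
m=vision.camera_model("top"); W=cloud(np.load("top0.npy"),m)
P=W[200:280,140:210].reshape(-1,3)
def line(s,n):
    q=P[s]; c=np.median(q,0); r=cv2.fitLine(q[:,:2].astype(np.float32),cv2.DIST_HUBER,0,.01,.01).ravel()
    print(n,len(q),c.round(4),"ext y",q[:,1].min().round(3),q[:,1].max().round(3),"dir deg",np.degrees(np.arctan(-r[0]/r[1])).round(2))
line((P[:,2]>.042)&(P[:,2]<.07),"pull")
line((P[:,2]>.012)&(P[:,2]<.03)&(P[:,0]<.475)&(P[:,1]>.145)&(P[:,1]<.21),"grip")
F=P[(P[:,2]>.015)&(P[:,2]<.04)&(P[:,0]>.5)]; print("flap tilt fit",np.linalg.lstsq(np.c_[F[:,:2],np.ones(len(F))],F[:,2],rcond=None)[0])
B=P[(P[:,2]>.006)&(P[:,2]<.03)]; print(cv2.minAreaRect((B[:,:2]*1000).astype(np.float32)), B.min(0),B.max(0))
Q=W[100:200,60:270].reshape(-1,3);Q=Q[Q[:,2]>.05];print("microwave min x",np.percentile(Q[:,0],[0.5,2]))
yaw=np.pi/2
print(incr([.575,.18,.17],[np.pi,0,yaw]))
E
```

```text
pull 113 [0.5756 0.1789 0.0534] ext y 0.144 0.213 dir deg 0.7
grip 124 [0.4443 0.1789 0.0186] ext y 0.146 0.209 dir deg -1.31
flap tilt fit [ 0.06060826 -0.00974934 -0.01041382]
((531.21533203125, 176.89791870117188), (219.33721923828125, 185.23086547851562), 3.0391898155212402) [0.42245173 0.08106242 0.00600122] [0.63708851 0.2751976  0.02976157]
microwave min x [0.21268145 0.67571267]
(array([-4.886, -2.47 ,  0.257]), array([-0.0003,  0.0002,  0.1988]))
```

>>> jog_arm --increments '[[[-1, -0.5, 0.05], [0, 0, 0.199], 1], [[-1, -0.5, 0.05], [0, 0, 0.199], 1], [[-1, -0.5, 0.05], [0, 0, 0.199], 1], [[-1, -0.5, 0.05], [0, 0, 0.199], 1], [[-1, -0.5, 0.05], [0, 0, 0.199], 1], [[-1, -0.5, 0.05], [0, 0, 0.199], 1], [[-1, -0.5, 0.05], [0, 0, 0.199], 1]]'

```text
clock: 0.98
eef_pos: [0.2687, 0.49, 0.1907]
tcp_rot: [-3.141, 0.001, 1.565]
wrist_force: [0.4, 0.9, -0.5]
opening: 0.0875
gripper_force: 0.0
```

```bash
python3 - <<'E'
from h import *
print(manip.state()["eef_pos"],manip.state()["tcp_rot"],incr([.575,.18,.17],[np.pi,0,np.pi/2]))
E
```

```text
[0.26873095 0.4899519  0.19073777] [-3.14104931e+00  8.92582807e-04  1.56460492e+00] (array([-3.08 ,  3.082,  0.208]), array([-0.0001,  0.0001, -0.001 ]))
```

>>> jog_arm --increments '[[[-0.4, 0.4, 0], [0, 0, 0], 1], [[-0.8, 0.8, 0], [0, 0, 0], 1], [[-1, 1, 0], [0, 0, 0], 1]]'

```text
clock: 1.35
eef_pos: [0.3701, 0.388, 0.1908]
tcp_rot: [-3.141, 0.001, 1.568]
wrist_force: [-0.7, 0.9, 0.0]
opening: 0.0877
gripper_force: 0.0
```

>>> jog_arm --increments '[[[-0.4, 0.4, 0], [0, 0, 0], 1], [[-0.8, 0.8, 0], [0, 0, 0], 1], [[-1, 1, 0], [0, 0, 0], 1]]'

```text
clock: 1.72
eef_pos: [0.47, 0.2876, 0.1906]
tcp_rot: [-3.141, 0.001, 1.567]
wrist_force: [-0.2, 1.2, -0.5]
opening: 0.0879
gripper_force: 0.0
```

>>> jog_arm --increments '[[[-0.4, 0.4, 0.1], [0, 0, 0], 0.6], [[-0.8, 0.8, 0.2], [0, 0, 0], 0.6], [[-1, 1, 0.2], [0, 0, 0], 0.6], [[-1, 1, 0.2], [0, 0, 0], 0.6], [[-1, 1, 0.2], [0, 0, 0], 0.6]]'

```text
clock: 2.35
eef_pos: [0.5679, 0.1902, 0.1711]
tcp_rot: [-3.141, -0.0, 1.57]
wrist_force: [0.7, -0.4, -0.5]
opening: 0.0528
gripper_force: 0.0
```

```bash
python3 - <<'E'
from h import *
s=manip.state(); p,d=vision.read_camera("wrist"); m=vision.camera_model("wrist")
cv2.imwrite("pics/w1.png",p[:,:,::-1]); np.savez("w1.npz",d=d,**m)
print(s["eef_pos"],s["tcp_rot"],s["opening"]); W=cloud(d,m)
print("cam",-m["R"].T@m["t"],m["R"][2])
P=W[d>0]
def line(s,n):
    q=P[s]; c=np.median(q,0); r=cv2.fitLine(q[:,:2].astype(np.float32),cv2.DIST_HUBER,0,.01,.01).ravel()
    print(n,len(q),c.round(4),"ext",q[:,:2].min(0).round(3),q[:,:2].max(0).round(3),"dir deg",np.degrees(np.arctan(-r[0]/r[1])).round(2))
b=(P[:,1]>.15)&(P[:,1]<.205)
line(b&(P[:,2]>.044)&(P[:,2]<.065)&(P[:,0]>.54)&(P[:,0]<.61),"pull")
line(b&(P[:,2]>.012)&(P[:,2]<.03)&(P[:,0]<.47)&(P[:,0]>.42),"grip")
F=P[b&(P[:,2]>.015)&(P[:,2]<.035)&(P[:,0]>.5)&(P[:,0]<.555)]; print(len(F),"flap",np.linalg.lstsq(np.c_[F[:,:2],np.ones(len(F))],F[:,2],rcond=None)[0])
E
```

```text
[0.56793155 0.19024346 0.17112574] [-3.14084935e+00 -2.84311216e-04  1.56969111e+00] 0.052824543378272235
cam [0.56800032 0.26156944 0.35993655] [ 1.70798696e-04 -2.63417005e-01 -9.64682047e-01]
pull 891 [0.5753 0.1778 0.0526] ext [0.57 0.15] [0.581 0.205] dir deg 0.08
grip 1016 [0.4468 0.1781 0.0179] ext [0.438 0.15 ] [0.452 0.205] dir deg -1.12
4000 flap [ 0.07335201  0.00083472 -0.01994569]
```

View pics/w1.png

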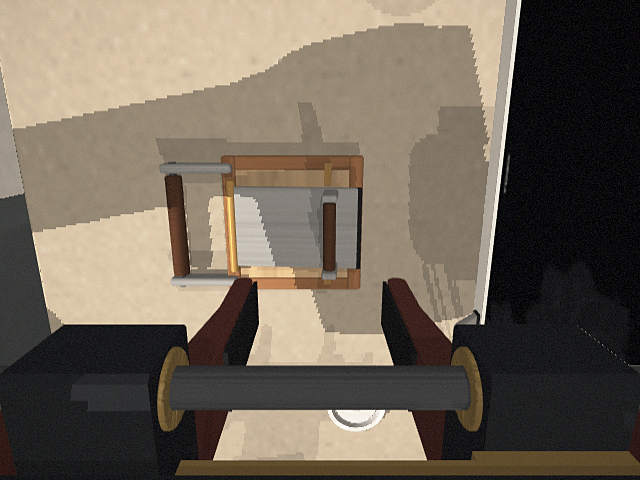

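The wrist view shows the pull roll at (329,236), the grip at (177,226) and the microwave face at column ~490. I'll tilt the gripper 15 degrees back, away from the microwave, and descend on the pull.

```bash
cat >> h.py <<'E'
def tilt(t):  # tool down, closing along world x, body leaning t deg towards the robot
    return (Ro.from_euler("y",-np.radians(t))*Ro.from_euler("xyz",[np.pi,0,np.pi/2])).as_euler("xyz")
def roll_pose(c,t,depth):
    r=np.radians(t); return np.array(c)+depth*np.array([np.sin(r),0,-np.cos(r)]), tilt(t)
E
python3 - <<'E'
from h import *
c=[.5755,.178,.048]
for dep in (-.06,.012): print(incr(*roll_pose(c,15,dep)))
E
```

```text
(array([-0.126, -0.078,  0.654]), array([-0.0417, -0.    , -0.0001]))
(array([-0.126,  0.108,  1.35 ]), array([-0.0417, -0.    , -0.0001]))
```

>>> jog_arm --increments '[[[-0.06, -0.04, 0.3], [-0.021, 0, 0], 0.35], [[-0.126, -0.078, 0.654], [-0.042, 0, 0], 0.35], [[-0.126, -0.078, 0.654], [-0.042, 0, 0], 0.35], [[-0.126, -0.078, 0.654], [-0.042, 0, 0], 0.35], [[-0.126, -0.078, 0.654], [-0.042, 0, 0], 0.35]]'

```text
clock: 3.02
eef_pos: [0.5647, 0.1786, 0.1128]
tcp_rot: [2.869, -0.003, 1.57]
wrist_force: [0.1, -0.0, 1.1]
opening: 0.0308
gripper_force: 0.0
```

```bash
python3 - <<'E'
from h import *
c=[.5755,.178,.048]
s=manip.state(); p,d=vision.read_camera("wrist"); m=vision.camera_model("wrist")
W=cloud(d,m);P=W[d>0]
b=(P[:,1]>.16)&(P[:,1]<.20)&(P[:,2]>.040)&(P[:,2]<.06)&(P[:,0]>.56)&(P[:,0]<.59)
q=P[b];print(len(q),np.median(q,0) if len(q) else 0, s["eef_pos"],s["opening"],incr(*roll_pose(c,15,.012)))
E
```

```text
919 [0.57381203 0.18066522 0.05149213] [0.56470386 0.1785749  0.11280877] 0.030823257929063742 (array([-0.005, -0.065,  0.766]), array([ 0.0015, -0.0003, -0.0003]))
```

>>> jog_arm --increments '[[[0, -0.01, 0.2], [0, 0, 0], 0.35], [[0, -0.01, 0.45], [0, 0, 0], 0.35], [[0, -0.01, 0.45], [0, 0, 0], 0.35], [[0, -0.01, 0.45], [0, 0, 0], 0.35]]'

```text
clock: 3.58
eef_pos: [0.5718, 0.1772, 0.0626]
tcp_rot: [2.878, -0.0, 1.569]
wrist_force: [0.4, 0.3, 0.3]
opening: 0.0308
gripper_force: 0.0
```

```bash
python3 - <<'E'
from h import *
c=[.575,.178,.048]
print(manip.state(),incr(*roll_pose(c,15,.012)))
E
```

```text
{'clock': 3.575, 'qpos': array([ 0.29083144, -0.14296266,  1.72073117, -0.07782783,  1.31132639,
        0.30281655]), 'joint_vel': array([ 0.00324446, -0.01900941, -0.01000223, -0.00057665, -0.00208556,
       -0.00141749]), 'tau': array([-6.00823131e-02, -3.41543698e+01, -4.04593313e+01, -3.03167934e-01,
       -1.23448703e+00,  1.76786544e-02]), 'eef_pos': array([0.57178475, 0.17717033, 0.06257338]), 'tcp_rot': array([ 2.87763811e+00, -5.82331222e-05,  1.56924472e+00]), 'wrist_force': array([0.39664412, 0.33051314, 0.30549553]), 'torque': array([-0.08831099,  0.1753979 ,  0.01266855]), 'gripper_force': 0.0, 'opening': 0.03083340908659837} (array([ 0.008, -0.007,  0.269]), array([ 0.0003,  0.0001, -0.0002]))
```

>>> jog_arm --increments '[[[0, 0, 0.15], [0, 0, 0], 0.35], [[0, 0, 0.27], [0, 0, 0], 0.35], [[0, 0, 0.27], [0, 0, 0], 0.35], [[0, 0, 0.27], [0, 0, 0], 0], [[0, 0, 0.27], [0, 0, 0], 0], [[0, 0, 0.27], [0, 0, 0], 0], [[0, 0, 0.27], [0, 0, 0], 0]]' --newtons 12

```text
clock: 4.45
eef_pos: [0.5785, 0.1772, 0.0365]
tcp_rot: [2.877, -0.0, 1.57]
wrist_force: [-0.5, 0.6, 0.4]
opening: 0.0004
gripper_force: 0.0
```

```bash
python3 - <<'E'
from h import *
s=manip.state(); print(s["eef_pos"],s["tcp_rot"],s["opening"],s["gripper_force"],s["wrist_force"])
# current roll centre estimate and arc
r=np.radians(15); c=s["eef_pos"]-.012*np.array([np.sin(r),0,-np.cos(r)]); print("roll",c)
r0=np.hypot(.085,.0285); ph=np.arctan2(.0285,.085)
a0=np.arcsin((c[2]-.0135)/r0)-ph; hx=c[0]-r0*np.cos(a0+ph); print("a0",a0,"hinge x",hx)
hx=(hx+.4935)/2
for k,a in enumerate(np.linspace(a0,.72,9)[1:]):
    t=15+(k+1)*1.5
    q=c+np.array([r0*(np.cos(a+ph)-np.cos(a0+ph)),0,r0*(np.sin(a+ph)-np.sin(a0+ph))])
    print(round(a,3),q.round(4),*incr(*roll_pose(q,t,.012),s))
E
```

```text
[0.57851178 0.17720812 0.03649619] [ 2.87725022e+00 -1.32772984e-04  1.56952013e+00] 0.0003504953393105015 0.0 [-0.51117993  0.55305623  0.41279846]
roll [0.57540595 0.17720812 0.0480873 ]
a0 0.07256122750816119 hinge x 0.4926958005516403
0.153 [0.5723 0.1772 0.0547] [-0.    -0.009 -0.071] [-0.0038  0.     -0.0002]
0.234 [0.5688 0.1772 0.061 ] [-0.    -0.024 -0.142] [-0.0079  0.     -0.0002]
0.315 [0.5647 0.1772 0.067 ] [-0.    -0.045 -0.211] [-0.0121  0.     -0.0002]
0.396 [0.5601 0.1772 0.0726] [-0.    -0.071 -0.277] [-0.0163  0.     -0.0002]
0.477 [0.5551 0.1772 0.0779] [-0.    -0.102 -0.341] [-0.0204  0.     -0.0002]
0.558 [0.5497 0.1772 0.0827] [-0.    -0.139 -0.403] [-0.0246  0.     -0.0002]
0.639 [0.5439 0.1772 0.0871] [-0.    -0.18  -0.461] [-0.0288  0.0001 -0.0002]
0.72 [0.5378 0.1772 0.091 ] [-0.    -0.226 -0.515] [-0.0329  0.0001 -0.0002]
```

```bash
python3 - <<'E'
from h import *
s=manip.state(); p,d=vision.read_camera("wrist"); m=vision.camera_model("wrist")
W=cloud(d,m); cv2.imwrite("pics/w2.png",p[:,:,::-1]); print(proj([s["eef_pos"],[.5755,.178,.048]],m))
np.set_printoptions(precision=0,suppress=True,linewidth=200)
p2,d2=vision.read_camera("scene"); cv2.imwrite("pics/s2.png",cv2.resize(p2[130:250,180:340,::-1],None,fx=5,fy=5,interpolation=cv2.INTER_CUBIC))
E
```

```text
[[319.0831015  278.41614702]
 [319.27373058 285.97818086]]
```

View pics/w2.png

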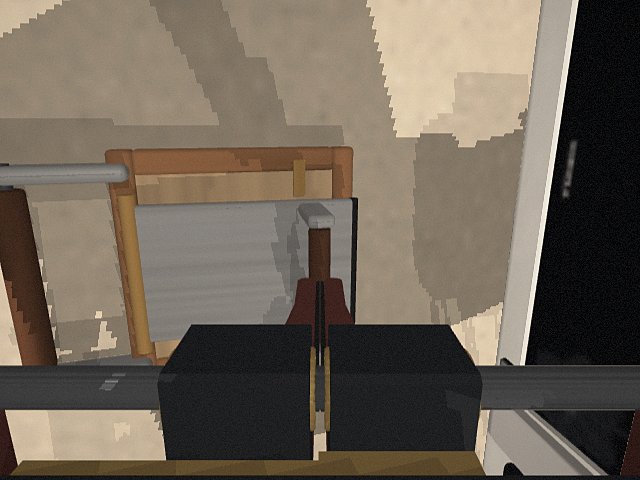

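View pics/s2.png

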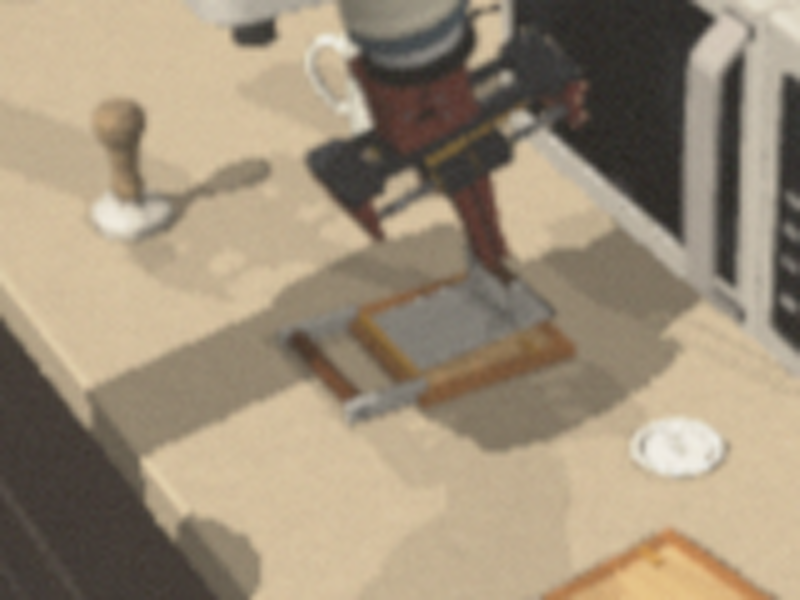

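```bash
python3 - <<'E'
from h import *
p,d=vision.read_camera("wrist"); m=vision.camera_model("wrist"); W=cloud(d,m)
np.set_printoptions(precision=1,suppress=True,linewidth=200)
for r in (215,235,250,262,270): print(r); print((W[r,304:337:4]*1000).round(1))
F=W[220:320:5,150:260:5].reshape(-1,3);print("flap",np.linalg.lstsq(np.c_[F[:,:2],np.ones(len(F))],F[:,2],rcond=None)[0])
for r in (285,300,315): print(r); print((W[r,290:352:5]*1000).round(0).tolist())
s=manip.state();print(s["opening"],s["gripper_force"])
E
```

```text
215
[[569.9 210.3  42.2]
 [569.8 212.   50.3]
 [570.9 212.5  53. ]
 [572.8 212.3  52.6]
 [574.5 212.2  52.6]
 [576.3 212.1  52.7]
 [577.8 212.2  53.7]
 [579.8 211.9  52.7]
 [591.1 205.2  22.6]]
235
[[574.3 195.9  22.8]
 [576.6 195.5  21.7]
 [571.5 203.1  50.6]
 [573.  203.3  51.7]
 [574.5 203.4  52.7]
 [576.3 203.3  52.8]
 [578.1 203.1  52.5]
 [588.8 195.1  23.6]
 [590.8 195.1  24. ]]
250
[[574.4 187.8  22.1]
 [576.4 187.7  22.2]
 [571.5 196.2  50.2]
 [572.8 196.6  52.1]
 [574.4 196.8  53.1]
 [576.3 196.5  52.6]
 [578.6 195.9  51.1]
 [589.1 186.9  22.8]
 [590.9 187.   23.8]]
262
[[574.4 181.2  21.5]
 [576.2 181.5  23.1]
 [571.3 190.9  50.9]
 [572.7 191.3  52.4]
 [574.2 191.6  53.8]
 [576.2 191.1  53. ]
 [578.4 190.5  51.7]
 [588.8 180.7  23.9]
 [591.5 179.9  22.2]]
270
[[574.4 176.9  21.6]
 [576.1 177.3  23.2]
 [571.1 187.4  51.6]
 [572.5 187.8  53.2]
 [574.4 187.6  53.1]
 [575.9 187.8  54.1]
 [578.6 186.6  51.2]
 [588.9 176.2  23.8]
 [591.1 176.   23.5]]
flap [ 0.1  0.4 -0.1]
285
[[567.0, 170.0, 23.0], [569.0, 169.0, 22.0], [562.0, 188.0, 68.0], [564.0, 187.0, 68.0], [566.0, 187.0, 68.0], [568.0, 188.0, 71.0], [574.0, 181.0, 53.0], [572.0, 187.0, 70.0], [574.0, 187.0, 71.0], [576.0, 187.0, 71.0], [577.0, 188.0, 73.0], [597.0, 167.0, 22.0], [599.0, 167.0, 25.0]]
300
[[567.0, 161.0, 22.0], [557.0, 188.0, 82.0], [559.0, 188.0, 83.0], [561.0, 188.0, 83.0], [563.0, 187.0, 83.0], [566.0, 184.0, 76.0], [574.0, 173.0, 53.0], [568.0, 188.0, 85.0], [570.0, 187.0, 85.0], [571.0, 188.0, 86.0], [573.0, 187.0, 86.0], [596.0, 159.0, 24.0], [599.0, 158.0, 24.0]]
315
[[553.0, 188.0, 95.0], [554.0, 188.0, 95.0], [556.0, 187.0, 94.0], [558.0, 188.0, 95.0], [559.0, 188.0, 95.0], [562.0, 186.0, 92.0], [575.0, 165.0, 52.0], [564.0, 188.0, 98.0], [566.0, 188.0, 98.0], [568.0, 187.0, 97.0], [569.0, 188.0, 99.0], [571.0, 187.0, 98.0], [573.0, 187.0, 98.0]]
0.0007130609427964171 0.0
```

```bash
python3 - <<'E'
from h import *
m=vision.camera_model("scene")
s=manip.state(); r=np.radians(15); dr=np.array([np.sin(r),0,-np.cos(r)])
for k in (0,.01,.02,.03): print(k,(proj(s["eef_pos"]-k*dr,m)-[180,130])*5)
print("roll",(proj([[.575,.151,.048],[.575,.178,.048],[.575,.205,.048]],m)-[180,130])*5)
p,d=vision.read_camera("scene"); W=cloud(d,m)
np.set_printoptions(precision=0,suppress=True,linewidth=220)
for v in range(174,198,2): print(v,(W[v,276:290:2]*1000).round().tolist())
z=np.load("w1.npz"); m1={k:z[k] for k in z.files}; W1=cloud(z["d"],m1)
for v in (281,285,290,300,320): print(v,[(W1[v,c]*1000).round().tolist() for c in (236,242,248,254)])
E
```

```text
0 [[498.53116478 281.90561056]]
0.01 [[494.78620796 271.00771256]]
0.02 [[491.01002685 260.01895126]]
0.03 [[487.20222931 248.9381855 ]]
roll [[512.69901036 286.96510132]
 [492.98521422 268.21629612]
 [473.66290778 249.83981719]]
174 [[560.0, 165.0, 98.0], [568.0, 167.0, 94.0], [648.0, 301.0, -3.0], [654.0, 297.0, -2.0], [659.0, 291.0, -1.0], [667.0, 290.0, -3.0], [675.0, 289.0, -4.0]]
176 [[561.0, 167.0, 89.0], [568.0, 167.0, 87.0], [642.0, 290.0, -3.0], [647.0, 283.0, -1.0], [651.0, 276.0, 2.0], [659.0, 275.0, -0.0], [668.0, 277.0, -5.0]]
178 [[558.0, 162.0, 84.0], [565.0, 161.0, 83.0], [574.0, 164.0, 78.0], [640.0, 272.0, -1.0], [644.0, 263.0, 2.0], [654.0, 267.0, -3.0], [656.0, 256.0, 2.0]]
180 [[560.0, 167.0, 74.0], [567.0, 167.0, 71.0], [575.0, 168.0, 68.0], [635.0, 263.0, -3.0], [638.0, 253.0, 1.0], [645.0, 252.0, -1.0], [650.0, 246.0, 1.0]]
182 [[557.0, 162.0, 69.0], [566.0, 164.0, 65.0], [618.0, 247.0, 3.0], [626.0, 248.0, -1.0], [633.0, 246.0, -2.0], [635.0, 235.0, 4.0], [645.0, 237.0, -1.0]]
184 [[-122.0, -1123.0, 999.0], [567.0, 167.0, 55.0], [576.0, 169.0, 51.0], [618.0,
[... 812 characters left out ...]
, 151.0, 20.0], [582.0, 141.0, 25.0], [593.0, 146.0, 18.0]]
196 [[554.0, 160.0, 16.0], [554.0, 145.0, 24.0], [560.0, 144.0, 23.0], [569.0, 146.0, 18.0], [584.0, 158.0, 6.0], [587.0, 150.0, 9.0], [594.0, 148.0, 8.0]]
281 [[534.0, 201.0, 202.0], [536.0, 201.0, 202.0], [539.0, 201.0, 202.0], [541.0, 200.0, 199.0]]
285 [[535.0, 201.0, 206.0], [537.0, 201.0, 205.0], [539.0, 201.0, 206.0], [541.0, 200.0, 203.0]]
290 [[536.0, 201.0, 211.0], [538.0, 201.0, 211.0], [540.0, 200.0, 210.0], [542.0, 198.0, 205.0]]
300 [[538.0, 201.0, 222.0], [540.0, 201.0, 222.0], [541.0, 199.0, 218.0], [542.0, 195.0, 207.0]]
320 [[540.0, 199.0, 234.0], [542.0, 199.0, 232.0], [542.0, 193.0, 221.0], [542.0, 187.0, 208.0]]
```

The closed fingers hold nothing. Two cameras agree that the visible fingertips end about 29 mm above the reported TCP, just above the roll. I'll open and go deeper in small steps, watching the force.

>>> jog_arm --increments '[[[0, 0, 0], [0, 0, 0], 0.35], [[0, 0, 0], [0, 0, 0], 0.35], [[0, 0, 0], [0, 0, 0], 0.35], [[0, 0, 0.05], [0, 0, 0], 0.35], [[0, 0, 0.08], [0, 0, 0], 0.35], [[0, 0, 0.08], [0, 0, 0], 0.35]]'

```text
clock: 5.4
eef_pos: [0.5802, 0.177, 0.0277]
tcp_rot: [2.879, 0.0, 1.569]
wrist_force: [0.5, 0.7, 0.3]
opening: 0.0308
gripper_force: 0.0
```

>>> jog_arm --increments '[[[0, 0, 0.04], [0, 0, 0], 0.35], [[0, 0, 0.07], [0, 0, 0], 0.35], [[0, 0, 0.07], [0, 0, 0], 0.35]]'

```text
clock: 5.78
eef_pos: [0.5821, 0.177, 0.0212]
tcp_rot: [2.878, 0.0, 1.569]
wrist_force: [0.0, -0.1, -1.2]
opening: 0.0306
gripper_force: 0.0
```

```bash
python3 - <<'E'
from h import *
s=manip.state(); print(s["eef_pos"],s["opening"],s["wrist_force"])
p,d=vision.read_camera("wrist"); m=vision.camera_model("wrist"); W=cloud(d,m)
r=np.radians(15); dr=np.array([np.sin(r),0,-np.cos(r)])
P=W[d>0]; q=P-s["eef_pos"]; ax=q@dr; tx=q[:,1]; ty=q@np.array([np.cos(r),0,np.sin(r)])
f=(np.abs(tx)<13)&(ax>-.1)&(np.abs(ty)>.010)&(np.abs(ty)<.03)&(P[:,2]>.03)
print("finger end ahead of TCP (m):",np.percentile(ax[f],[90,99,99.9]))
h=np.histogram(ax[f],bins=np.arange(-.1,.02,.005)); print(h[0])
cv2.imwrite("pics/w3.png",p[150:400,120:520,::-1])
E
```

```text
[0.58212635 0.17704371 0.02116856] 0.030644023548581586 [ 0.03138695 -0.12872233 -1.16872378]
finger end ahead of TCP (m): [-0.03786049 -0.02812138 -0.02647561]
[299 309 484 687 608 623 636 567 515 420 425 383 344 303 168   0   0   0
   0   0   0   0   0]
```

View pics/w3.png

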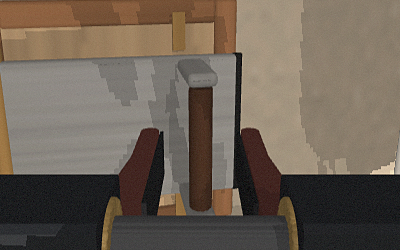

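No contact, so the true fingertips are confirmed at about 26.5 mm short of the reported TCP. The picture shows the roll (200,140) centred between the fingers. I'll go 12 mm deeper and grip.

>>> jog_arm --increments '[[[0, 0, 0.06], [0, 0, 0], 0.35], [[0, 0, 0.12], [0, 0, 0], 0.35], [[0, 0, 0.12], [0, 0, 0], 0.35], [[0, 0, 0.12], [0, 0, 0], 0], [[0, 0, 0.12], [0, 0, 0], 0], [[0, 0, 0.12], [0, 0, 0], 0], [[0, 0, 0.12], [0, 0, 0], 0]]' --newtons 12

```text
clock: 6.7
eef_pos: [0.5856, 0.1772, 0.0103]
tcp_rot: [2.877, -0.0, 1.569]
wrist_force: [-0.6, 0.4, 1.0]
opening: 0.0099
gripper_force: 12.0
```

```bash
python3 - <<'E'
from h import *
s=manip.state(); print(s["eef_pos"],s["tcp_rot"],s["opening"],s["gripper_force"],s["wrist_force"])
r=np.radians(15); c=s["eef_pos"]-.0385*np.array([np.sin(r),0,-np.cos(r)]); print("roll",c)
r0=np.hypot(.085,.0285); ph=np.arctan2(.0285,.085); a0=.072
for k,a in enumerate(np.linspace(a0,.72,9)[1:]):
    t=15+(k+1)*1.5
    q=c+np.array([r0*(np.cos(a+ph)-np.cos(a0+ph)),0,r0*(np.sin(a+ph)-np.sin(a0+ph))])
    print(round(a,3),q.round(4),*incr(*roll_pose(q,t,.0385),s))
E
```

```text
[0.58555354 0.17715873 0.01031039] [ 2.87736854e+00 -7.41996049e-05  1.56947150e+00] 0.009857264463731757 11.9999760389328 [-0.63703557  0.43553433  1.0031832 ]
roll [0.57558901 0.17715873 0.04749854]
0.153 [0.5725 0.1772 0.0541] [-0.    -0.002 -0.072] [-0.0038  0.     -0.0002]
0.234 [0.5689 0.1772 0.0604] [-0.    -0.01  -0.142] [-0.0079  0.     -0.0002]
0.315 [0.5648 0.1772 0.0664] [-0.    -0.024 -0.212] [-0.0121  0.0001 -0.0002]
0.396 [0.5603 0.1772 0.072 ] [-0.    -0.043 -0.279] [-0.0163  0.0001 -0.0002]
0.477 [0.5553 0.1772 0.0773] [-0.    -0.068 -0.344] [-0.0204  0.0001 -0.0002]
0.558 [0.5499 0.1772 0.0821] [-0.    -0.097 -0.406] [-0.0246  0.0001 -0.0002]
0.639 [0.5441 0.1772 0.0865] [-0.    -0.132 -0.465] [-0.0288  0.0001 -0.0002]
0.72 [0.538  0.1772 0.0904] [-0.    -0.171 -0.521] [-0.0329  0.0001 -0.0002]
```

>>> jog_arm --increments '[[[0, -0.002, -0.072], [-0.004, 0, 0], 0], [[0, -0.01, -0.142], [-0.008, 0, 0], 0], [[0, -0.024, -0.212], [-0.012, 0, 0], 0], [[0, -0.043, -0.279], [-0.0163, 0, 0], 0], [[0, -0.068, -0.344], [-0.0204, 0, 0], 0], [[0, -0.097, -0.406], [-0.0246, 0, 0], 0], [[0, -0.132, -0.465], [-0.0288, 0, 0], 0], [[0, -0.132, -0.465], [-0.0288, 0, 0], 0], [[0, -0.132, -0.465], [-0.0288, 0, 0], 0]]'

```text
clock: 7.82
eef_pos: [0.5605, 0.1772, 0.0517]
tcp_rot: [2.697, -0.0, 1.57]
wrist_force: [-0.6, -0.5, -2.0]
opening: 0.0095
gripper_force: 12.0
```

```bash
cat >> h.py <<'E'
def look():
    s=manip.state(); m=vision.camera_model("top"); p,d=vision.read_camera("top"); W=cloud(d,m); 
    return s,p,W
E
python3 - <<'E'
from h import *
s=manip.state(); print(s["eef_pos"],s["opening"],s["gripper_force"],s["wrist_force"],s["torque"])
t=np.pi-s["tcp_rot"][0]; c=s["eef_pos"]-.0385*np.array([np.sin(t),0,-np.cos(t)]); print("tilt",np.degrees(t),"roll",c)
m=vision.camera_model("wrist"); p,d=vision.read_camera("wrist"); W=cloud(d,m);P=W[d>0]
f=(P[:,1]>.195)&(P[:,1]<.207)&(P[:,0]>.495)&(P[:,0]<.57)&(P[:,2]>.014); F=P[f]
h,_=np.histogram(F[:,2],10); print(len(F)); print(np.median(F,0)); cc=cv2.fitLine(F[:,[0,2]].astype(np.float32),cv2.DIST_HUBER,0,.01,.01).ravel(); print("flap angle",np.arctan(cc[1]/cc[0]))
E
```

```text
[0.56054629 0.17716071 0.05170905] 0.00946763855547078 12.000018060207367 [-0.56168389 -0.53764798 -2.02765892] [-0.20004325  0.41283582 -0.06757639]
tilt 25.493916111839248 roll [0.5439753  0.17716071 0.08646035]
30349
[0.52191496 0.20099477 0.17612032]
flap angle 1.5396066
```

>>> jog_arm --increments '[[[0, -0.019, -0.03], [0, 0, 0], 0], [[0, -0.038, -0.061], [0, 0, 0], 0], [[0, -0.038, -0.061], [0, 0, 0], 0], [[0, -0.038, -0.061], [0, 0, 0], 0]]'

```text
clock: 8.38
eef_pos: [0.5547, 0.1772, 0.0555]
tcp_rot: [2.696, -0.0, 1.569]
wrist_force: [1.5, 0.5, -1.9]
opening: 0.0096
gripper_force: 12.0
```

```bash
python3 - <<'E'
from h import *
s=manip.state(); print(s["wrist_force"],s["torque"])
t=np.pi-s["tcp_rot"][0]; c=s["eef_pos"]-.0385*np.array([np.sin(t),0,-np.cos(t)]); print("roll",c)
m=vision.camera_model("scene"); p,d=vision.read_camera("scene"); W=cloud(d,m)
cv2.imwrite("pics/s4.png",cv2.resize(p[130:250,180:340,::-1],None,fx=4,fy=4,interpolation=cv2.INTER_CUBIC))
E
```

```text
[ 1.48462379  0.49993627 -1.92340852] [-0.08201825  0.11345183 -0.00920099]
roll [0.5380774  0.17719007 0.09020325]
```

View pics/s4.png

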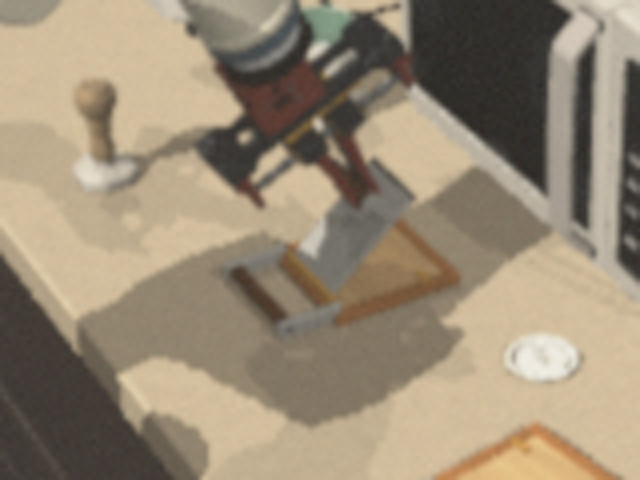

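The flap is now up about 40 degrees, with the board still flat. I'll nudge a little further to feel the stop.

>>> jog_arm --increments '[[[0, -0.008, -0.008], [0, 0, 0], 0], [[0, -0.014, -0.014], [0, 0, 0], 0], [[0, -0.014, -0.014], [0, 0, 0], 0], [[0, -0.014, -0.014], [0, 0, 0], 0]]'

```text
clock: 8.93
eef_pos: [0.5529, 0.1772, 0.0564]
tcp_rot: [2.696, -0.0, 1.569]
wrist_force: [2.8, -0.4, 0.5]
opening: 0.0098
gripper_force: 12.0
```

```bash
python3 - <<'E'
from h import *
s=manip.state(); print(s["wrist_force"],s["torque"])
t=np.pi-s["tcp_rot"][0]; c=s["eef_pos"]-.0385*np.array([np.sin(t),0,-np.cos(t)]); print("roll",c)
m=vision.camera_model("scene"); p,d=vision.read_camera("scene"); W=cloud(d,m)
# flap plane: points close to expected flap between y .147-.21
P=W[d>0]; P=P[(P[:,1]>.142)&(P[:,1]<.165)&(P[:,0]>.5)&(P[:,0]<.57)&(P[:,2]>.018)&(P[:,2]<.085)]
u=np.array([np.cos(.7),np.sin(.7)]); n=np.array([-u[1],u[0]]); q=P[:,[0,2]]-[.493,.0135]; k=np.abs(q@n-.0025)<.009; q=q[k]
l=cv2.fitLine(q.astype(np.float32),cv2.DIST_HUBER,0,.01,.01).ravel(); print(len(q),"angle",np.arctan(l[1]/l[0]),np.median(q@n))
E
```

```text
[ 2.78761365 -0.36730551  0.48531859] [-0.11798906 -0.0689847  -0.00721629]
roll [0.53629553 0.17721227 0.09114899]
116 angle 0.7235154 0.005528462928536845
```

>>> jog_arm --increments '[[[0, -0.012, -0.014], [0, 0, 0], 0], [[0, -0.02, -0.02], [0, 0, 0], 0], [[0, -0.02, -0.02], [0, 0, 0], 0], [[0, -0.02, -0.02], [0, 0, 0], 0]]'

```text
clock: 9.48
eef_pos: [0.5497, 0.1772, 0.0567]
tcp_rot: [2.697, 0.0, 1.57]
wrist_force: [0.7, 0.1, -1.8]
opening: 0.0095
gripper_force: 12.0
```

>>> jog_arm --increments '[[[0, 0.01, 0.01], [0, 0, 0], 0], [[0, 0.01, 0.01], [0, 0, 0], 0.2], [[0, 0.01, 0.01], [0, 0, 0], 0.35], [[0, 0.01, 0.01], [0, 0, 0], 0.35]]'

```text
clock: 9.98
eef_pos: [0.5514, 0.1772, 0.0568]
tcp_rot: [2.697, -0.0, 1.569]
wrist_force: [0.2, 0.1, 0.5]
opening: 0.0306
gripper_force: 0.0
```

>>> jog_arm --increments '[[[0, 0, -0.2], [0, 0, 0], 0.35], [[0, 0, -0.5], [0, 0, 0], 0.35], [[0, -0.3, -0.8], [0, 0, 0], 0.35], [[0, -0.7, -0.9], [0, 0, 0], 0.5], [[0, -1, -0.9], [0, 0, 0], 0.5], [[0, -1, -0.9], [0, 0, 0], 0.5]]'

```text
clock: 10.72
eef_pos: [0.4214, 0.1776, 0.0943]
tcp_rot: [2.697, -0.0, 1.571]
wrist_force: [-0.3, -0.1, 1.0]
opening: 0.0438
gripper_force: 0.0
```

```bash
python3 - <<'E'
from h import *
s=manip.state(); print(s["eef_pos"],s["tcp_rot"])
for n in ("wrist","top"):
    m=vision.camera_model(n); p,d=vision.read_camera(n); W=cloud(d,m);P=W[d>0]; np.savez(n+"5.npz",W=W,d=d)
    if n=="wrist": cv2.imwrite("pics/w5.png",p[:,:,::-1])
    b=(P[:,1]>.15)&(P[:,1]<.205)
    def line(s,n):
        q=P[s]
        if len(q)<20: print(n,len(q)); return
        c=np.median(q,0); r=cv2.fitLine(q[:,:2].astype(np.float32),cv2.DIST_HUBER,0,.01,.01).ravel()
        print(n,len(q),c.round(4),"ext",q[:,:2].min(0).round(3),q[:,:2].max(0).round(3),"dir deg",np.degrees(np.arctan(-r[0]/r[1])).round(2))
    line(b&(P[:,2]>.012)&(P[:,2]<.03)&(P[:,0]<.47)&(P[:,0]>.42),n+" grip")
    line((abs(P[:,1]-.178)<.02)&(P[:,2]>.080)&(P[:,2]<.11)&(P[:,0]>.50)&(P[:,0]<.56),n+" pull")
E
```

```text
[0.42137253 0.17764299 0.09426101] [ 2.69656212e+00 -1.56490345e-04  1.57110468e+00]
wrist grip 1555 [0.4396 0.1784 0.0178] ext [0.435 0.15 ] [0.448 0.205] dir deg 0.41
wrist pull 1110 [0.5332 0.1787 0.0934] ext [0.53  0.158] [0.541 0.198] dir deg -0.01
top grip 92 [0.4416 0.1745 0.0188] ext [0.436 0.151] [0.45  0.199] dir deg -0.32
top pull 65 [0.5364 0.1769 0.0952] ext [0.532 0.158] [0.56  0.198] dir deg -1.7
```

View pics/w5.png

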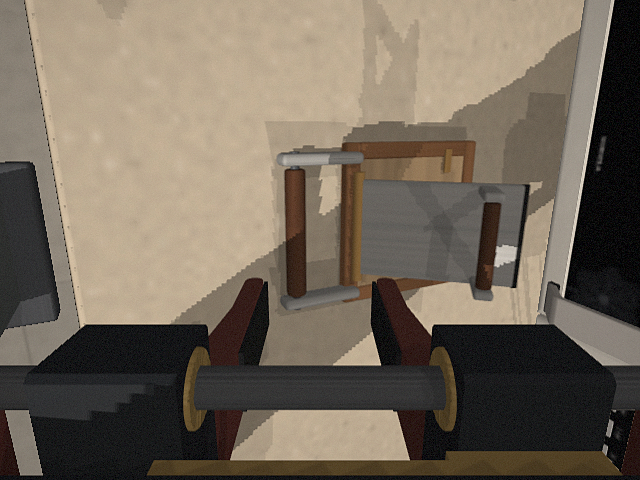

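The board is flat and the flap is open. The grip roll is at (295,232), clear of the fingers. It slid about 3 mm toward the robot during the stop check. Next is the grip bar, at a 10 degree tilt so the gripper body clears the pull.

```bash
python3 - <<'E'
from h import *
c=[.442,.1775,.012]
for dep in (-.015,.033): print(roll_pose(c,10,dep)[0],*incr(*roll_pose(c,10,dep)))
E
```

```text
[0.43939528 0.1775     0.02677212] [-0.001 -0.149  0.691] [ 0.0433 -0.     -0.0001]
[ 0.44773039  0.1775     -0.02049866] [-1.000e-03 -2.780e-01  1.154e+00] [ 0.0433 -0.     -0.0001]
```

>>> jog_arm --increments '[[[0, -0.15, 0.2], [0.022, 0, 0], 0.28], [[0, -0.149, 0.45], [0.043, 0, 0], 0.28], [[0, -0.149, 0.69], [0.043, 0, 0], 0.28], [[0, -0.149, 0.69], [0.043, 0, 0], 0.28], [[0, -0.149, 0.69], [0.043, 0, 0], 0.28]]'

```text
clock: 11.45
eef_pos: [0.4392, 0.1774, 0.0271]
tcp_rot: [2.966, -0.0, 1.569]
wrist_force: [-0.4, -0.0, 0.5]
opening: 0.0245
gripper_force: 0.0
```

```bash
python3 - <<'E'
from h import *
s=manip.state(); print(s["eef_pos"],s["opening"],s["wrist_force"])
m=vision.camera_model("wrist"); p,d=vision.read_camera("wrist"); W=cloud(d,m);P=W[d>0]
q=P[(P[:,1]>.19)&(P[:,1]<.215)&(P[:,2]>.012)&(P[:,2]<.03)&(P[:,0]<.47)&(P[:,0]>.42)]
print(len(q),np.median(q,0),q.min(0),q.max(0))
for cx in (.442,): print(incr(*roll_pose([cx,.1775,.012],10,.033)))
cv2.imwrite("pics/w6.png",p[120:420,100:540,::-1])
E
```

```text
[0.43919266 0.17737052 0.02707936] 0.024537001499210488 [-0.39573101 -0.00082569  0.48154747]
1321 [0.4407308  0.20284378 0.01792242] [0.43482459 0.19001507 0.01200023] [0.4489763  0.21498211 0.02081454]
(array([-0.001, -0.001,  0.488]), array([ 0.0004, -0.0001, -0.0002]))
```

View pics/w6.png

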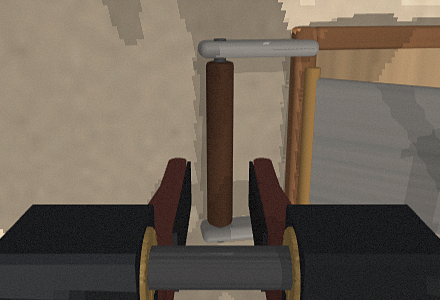

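The roll (220,145) is centred between the fingers (inner edges at 190 and 250). I'll descend and grip.

>>> jog_arm --increments '[[[0, 0, 0.2], [0, 0, 0], 0.28], [[0, 0, 0.4], [0, 0, 0], 0.28], [[0, 0, 0.48], [0, 0, 0], 0.28], [[0, 0, 0.48], [0, 0, 0], 0.28]]'

```text
clock: 12.0
eef_pos: [0.4469, 0.1775, -0.0206]
tcp_rot: [2.966, -0.0, 1.57]
wrist_force: [0.3, 0.2, 0.4]
opening: 0.0246
gripper_force: 0.0
```

>>> jog_arm --increments '[[[0, 0, 0], [0, 0, 0], 0], [[0, 0, 0], [0, 0, 0], 0], [[0, 0, 0], [0, 0, 0], 0], [[0, 0, 0], [0, 0, 0], 0]]' --newtons 35

```text
clock: 12.5
eef_pos: [0.4475, 0.1776, -0.0201]
tcp_rot: [2.966, -0.001, 1.57]
wrist_force: [-1.4, 0.3, 5.2]
opening: 0.0132
gripper_force: 35.0
```

>>> jog_arm --increments '[[[0, 0.02, -0.1], [0, 0, 0], 0], [[0, 0.035, -0.2], [0, 0, 0], 0], [[0, 0.07, -0.4], [0, 0, 0], 0], [[0, 0.105, -0.6], [0, 0, 0], 0], [[0, 0.14, -0.8], [0, 0, 0], 0], [[0, 0.17, -0.97], [0, 0, 0], 0], [[0, 0.17, -0.97], [0, 0, 0], 0]]'

```text
clock: 13.38
eef_pos: [0.4471, 0.1776, 0.0793]
tcp_rot: [2.966, -0.001, 1.569]
wrist_force: [-4.3, 0.1, 2.8]
opening: 0.0133
gripper_force: 35.0
```

>>> jog_arm --increments '[[[0, 0.03, -0.15], [0, 0, 0], 0], [[0, 0.052, -0.3], [0, 0, 0], 0], [[0, 0.08, -0.45], [0, 0, 0], 0], [[0, 0.105, -0.6], [0, 0, 0], 0], [[0, 0.131, -0.75], [0, 0, 0], 0], [[0, 0.157, -0.9], [0, 0, 0], 0], [[0, 0.17, -0.97], [0, 0, 0], 0], [[0, 0.17, -0.97], [0, 0, 0], 0], [[0, 0.17, -0.97], [0, 0, 0], 0]]'

```text
clock: 14.5
eef_pos: [0.4466, 0.1772, 0.1752]
tcp_rot: [2.968, 0.0, 1.569]
wrist_force: [0.6, -0.1, -4.8]
opening: 0.013
gripper_force: 35.0
```

```bash
cat >> h.py <<'E'
def board():
    s=manip.state(); t=np.pi-s["tcp_rot"][0]; g=s["eef_pos"]-.033*np.array([np.sin(t),0,-np.cos(t)])
    print(s["clock"],"grip",g.round(4),"tilt",np.degrees(t).round(1),"op",round(s["opening"],4),"F",s["wrist_force"].round(1),"T",s["torque"].round(2))
    for n in ("scene","top"):
        m=vision.camera_model(n); p,d=vision.read_camera(n); W=cloud(d,m); P=W[d>0]
        P=P[(P[:,1]>.112)&(P[:,1]<.245)&(P[:,2]>.006)&(P[:,2]<g[2]-.03)&(abs(P[:,0]-g[0])<.16)]
        print(n,len(P))
        for z in np.arange(.0,g[2],.01):
            q=P[(P[:,2]>=z)&(P[:,2]<z+.01)]
            if len(q)>3: print("  z%.3f n%d"%(z,len(q)),np.percentile(q[:,0],[5,50,95]).round(3),np.percentile(q[:,1],[2,98]).round(3))
E
python3 -c "
from h import *
board()"
```

```text
14.5 grip [0.4409 0.1772 0.2077] tilt 10.0 op 0.013 F [ 0.6 -0.1 -4.8] T [-0.08  0.26 -0.01]
scene 763
  z0.000 n5 [0.324 0.376 0.525] [0.147 0.237]
  z0.040 n7 [0.443 0.446 0.454] [0.118 0.203]
  z0.050 n47 [0.441 0.443 0.447] [0.117 0.231]
  z0.060 n34 [0.441 0.443 0.447] [0.116 0.232]
  z0.070 n42 [0.44  0.443 0.447] [0.116 0.233]
  z0.080 n53 [0.44  0.442 0.521] [0.117 0.237]
  z0.090 n51 [0.439 0.442 0.513] [0.115 0.229]
  z0.100 n76 [0.437 0.47  0.52 ] [0.117 0.234]
  z0.110 n81 [0.436 0.487 0.523] [0.118 0.222]
  z0.120 n99 [0.436 0.485 0.529] [0.119 0.228]
  z0.130 n47 [0.434 0.437 0.477] [0.114 0.229]
  z0.140 n60 [0.434 0.436 0.467] [0.117 0.235]
  z0.150 n35 [0.432 0.434 0.451] [0.117 0.233]
  z0.160 n107 [0.431 0.437 0.448] [0.119 0.232]
  z0.170 n19 [0.433 0.439 0.444] [0.121 0.232]
top 1126
  z0.000 n175 [0.324 0.404 0.592] [0.117 0.228]
  z0.010 n7 [0.377 0.566 0.592] [0.122 0.211]
  z0.050 n48 [0.415 0.416 0.418] [0.12  0.228]
  z0.060 n61 [0.415 0.418 0.502] [0.119 0.214]
  z0.070 n84 [0.418 0.422 0.502] [0.119 0.208]
  z0.080 n81 [0.419 0.488 0.495] [0.119 0.204]
  z0.090 n81 [0.419 0.483 0.49 ] [0.119 0.201]
  z0.100 n165 [0.421 0.483 0.514] [0.12  0.205]
  z0.110 n116 [0.422 0.473 0.514] [0.121 0.202]
  z0.120 n59 [0.423 0.463 0.469] [0.12  0.188]
  z0.130 n37 [0.423 0.425 0.429] [0.118 0.182]
  z0.140 n32 [0.424 0.426 0.43 ] [0.119 0.18 ]
  z0.150 n22 [0.425 0.426 0.442] [0.119 0.178]
  z0.160 n117 [0.425 0.432 0.442] [0.12  0.175]
  z0.170 n38 [0.426 0.429 0.438] [0.121 0.175]
```

>>> jog_arm --increments '[[[0, -0.009, 0.05], [0, 0, 0], 0], [[0, -0.017, 0.1], [0, 0, 0], 0], [[0, -0.026, 0.15], [0, 0, 0], 0], [[0, -0.035, 0.2], [0, 0, 0], 0], [[0, -0.044, 0.25], [0, 0, 0], 0], [[0, -0.052, 0.3], [0, 0, 0], 0], [[0, -0.061, 0.35], [0, 0, 0], 0], [[0, -0.07, 0.4], [0, 0, 0], 0], [[0, -0.07, 0.4], [0, 0, 0], 0], [[0, -0.07, 0.4], [0, 0, 0], 0]]'

```text
clock: 15.85
eef_pos: [0.4471, 0.1774, 0.1356]
tcp_rot: [2.966, -0.0, 1.569]
wrist_force: [0.2, -0.2, -5.6]
opening: 0.0128
gripper_force: 35.0
```

```bash
python3 -c "
from h import *
board()"
```

```text
15.85 grip [0.4413 0.1774 0.1681] tilt 10.1 op 0.0128 F [ 0.2 -0.2 -5.6] T [-0.1   0.19 -0.07]
scene 711
  z0.000 n8 [0.415 0.452 0.55 ] [0.133 0.238]
  z0.010 n42 [0.448 0.451 0.456] [0.118 0.231]
  z0.020 n32 [0.448 0.45  0.453] [0.113 0.234]
  z0.030 n40 [0.446 0.449 0.453] [0.117 0.239]
  z0.040 n32 [0.445 0.447 0.524] [0.116 0.23 ]
  z0.050 n48 [0.444 0.446 0.525] [0.116 0.234]
  z0.060 n64 [0.443 0.45  0.518] [0.118 0.222]
  z0.070 n84 [0.441 0.497 0.526] [0.118 0.23 ]
  z0.080 n101 [0.44  0.493 0.533] [0.121 0.229]
  z0.090 n58 [0.438 0.441 0.53 ] [0.114 0.231]
  z0.100 n46 [0.436 0.439 0.473] [0.114 0.235]
  z0.110 n40 [0.434 0.437 0.46 ] [0.117 0.227]
  z0.120 n99 [0.434 0.439 0.45 ] [0.118 0.231]
  z0.130 n17 [0.436 0.441 0.448] [0.123 0.228]
top 956
  z0.000 n158 [0.319 0.451 0.595] [0.117 0.228]
  z0.010 n29 [0.406 0.429 0.524] [0.119 0.209]
  z0.020 n41 [0.428 0.43  0.431] [0.119 0.201]
  z0.030 n35 [0.429 0.432 0.512] [0.119 0.197]
  z0.040 n64 [0.43  0.505 0.511] [0.119 0.208]
  z0.050 n85 [0.43  0.497 0.504] [0.119 0.2  ]
  z0.060 n86 [0.43  0.491 0.515] [0.12  0.196]
  z0.070 n161 [0.43  0.514 0.522] [0.12 0.2 ]
  z0.080 n80 [0.43  0.473 0.513] [0.119 0.188]
  z0.090 n62 [0.43  0.465 0.47 ] [0.119 0.184]
  z0.100 n23 [0.43  0.431 0.463] [0.12  0.175]
  z0.110 n10 [0.43  0.431 0.437] [0.119 0.154]
  z0.120 n97 [0.43  0.434 0.442] [0.12  0.175]
  z0.130 n25 [0.431 0.433 0.442] [0.123 0.173]
```

>>> jog_arm --increments '[[[0, 0, 0], [0, 0, 0], 0], [[0, 0, 0], [0, 0, 0], 0], [[0, 0, 0], [0, 0, 0], 0], [[0, 0, 0], [0, 0, 0], 0], [[0, 0, 0], [0, 0, 0], 0], [[0, 0, 0], [0, 0, 0], 0], [[0, 0, 0], [0, 0, 0], 0], [[0, 0, 0], [0, 0, 0], 0], [[0, 0, 0], [0, 0, 0], 0], [[0, 0, 0], [0, 0, 0], 0]]'

```text
clock: 17.2
eef_pos: [0.447, 0.1773, 0.1353]
tcp_rot: [2.966, -0.0, 1.569]
wrist_force: [0.0, -0.1, -4.9]
opening: 0.0132
gripper_force: 35.0
```

```bash
cat >> h.py <<'E'
def swing(n=6,g=.44):
    m=vision.camera_model("scene")
    for i in range(n):
        p,d=vision.read_camera("scene"); P=cloud(d,m)[d>0]; P=P[(P[:,1]>.112)&(P[:,1]<.15)&(abs(P[:,0]-g)<.1)]
        f=lambda a,b:np.round(np.percentile(P[(P[:,2]>a)&(P[:,2]<b),0],20),4)
        print(i,"front x at z .015-.03, .09-.11:",f(.015,.03),f(.09,.11))
E
python3 -c "
from h import *
swing()"
```

```text
0 front x at z .015-.03, .09-.11: 0.4506 0.4394
1 front x at z .015-.03, .09-.11: 0.4321 0.4301
2 front x at z .015-.03, .09-.11: 0.4112 0.4209
3 front x at z .015-.03, .09-.11: 0.3953 0.4127
4 front x at z .015-.03, .09-.11: 0.3854 0.408
5 front x at z .015-.03, .09-.11: 0.3849 0.4074
```

>>> jog_arm --increments '[[[0, -0.007, 0.04], [0, 0, 0], 0], [[0, -0.012, 0.07], [0, 0, 0], 0], [[0, -0.013, 0.074], [0, 0, 0], 0], [[0, -0.0135, 0.077], [0, 0, 0], 0], [[0, -0.014, 0.08], [0, 0, 0], 0], [[0, -0.014, 0.083], [0, 0, 0], 0], [[0, -0.015, 0.086], [0, 0, 0], 0], [[0, -0.015, 0.086], [0, 0, 0], 0], [[0, -0.015, 0.086], [0, 0, 0], 0]]'

```text
clock: 18.62
eef_pos: [0.4472, 0.1774, 0.1274]
tcp_rot: [2.965, -0.0, 1.569]
wrist_force: [0.3, 0.4, 3.3]
opening: 0.0129
gripper_force: 35.0
```

```bash
python3 -c "
from h import *
swing(6)
board()"|head -20
```

```text
0 front x at z .015-.03, .09-.11: 0.4544 0.4395
1 front x at z .015-.03, .09-.11: 0.4534 0.4403
2 front x at z .015-.03, .09-.11: 0.4547 0.4398
3 front x at z .015-.03, .09-.11: 0.4543 0.4405
4 front x at z .015-.03, .09-.11: 0.4548 0.4399
5 front x at z .015-.03, .09-.11: 0.4533 0.4391
18.925 grip [0.4414 0.1774 0.1599] tilt 10.1 op 0.0131 F [-0.3 -0.4  5. ] T [-0.19  0.07  0.  ]
scene 676
  z0.000 n21 [0.42  0.457 0.46 ] [0.116 0.234]
  z0.010 n36 [0.454 0.457 0.462] [0.116 0.235]
  z0.020 n31 [0.453 0.455 0.461] [0.115 0.231]
  z0.030 n33 [0.451 0.453 0.456] [0.117 0.226]
  z0.040 n44 [0.449 0.453 0.535] [0.118 0.231]
  z0.050 n59 [0.447 0.451 0.525] [0.117 0.234]
  z0.060 n73 [0.446 0.508 0.529] [0.121 0.232]
  z0.070 n80 [0.444 0.495 0.533] [0.119 0.225]
  z0.080 n95 [0.442 0.487 0.536] [0.119 0.227]
  z0.090 n49 [0.439 0.443 0.48 ] [0.116 0.228]
  z0.100 n30 [0.437 0.44  0.464] [0.115 0.232]
  z0.110 n95 [0.435 0.44  0.453] [0.118 0.231]
```

The swing has stopped, but the bottom edge jammed at x≈0.459, leaning about 10 degrees the wrong way. I'll pivot the grip forward over that edge.

>>> jog_arm --increments '[[[0, 0.05, 0.0], [0, 0, 0], 0], [[0, 0.1, 0.008], [0, 0, 0], 0], [[0, 0.15, 0.015], [0, 0, 0], 0], [[0, 0.21, 0.025], [0, 0, 0], 0], [[0, 0.25, 0.035], [0, 0, 0], 0], [[0, 0.293, 0.046], [0, 0, 0], 0], [[0, 0.345, 0.06], [0, 0, 0], 0], [[0, 0.4, 0.077], [0, 0, 0], 0], [[0, 0.4, 0.077], [0, 0, 0], 0]]'

```text
clock: 20.15
eef_pos: [0.4892, 0.1772, 0.1273]
tcp_rot: [2.963, -0.001, 1.569]
wrist_force: [0.3, -1.8, 7.2]
opening: 0.0132
gripper_force: 35.0
```

```bash
python3 -c "
from h import *
swing(3,.47)
board()"|head -18
```

```text
0 front x at z .015-.03, .09-.11: 0.4593 0.465
1 front x at z .015-.03, .09-.11: 0.4596 0.4661
2 front x at z .015-.03, .09-.11: 0.4592 0.4657
20.3 grip [0.4831 0.1773 0.1598] tilt 10.2 op 0.0131 F [ 0.3 -1.2  6.4] T [-0.28 -0.3  -0.09]
scene 780
  z0.000 n30 [0.442 0.46  0.528] [0.118 0.241]
  z0.010 n52 [0.458 0.461 0.465] [0.117 0.237]
  z0.020 n40 [0.459 0.462 0.538] [0.118 0.235]
  z0.030 n56 [0.459 0.462 0.53 ] [0.116 0.235]
  z0.040 n81 [0.46  0.464 0.54 ] [0.116 0.238]
  z0.050 n92 [0.462 0.471 0.553] [0.119 0.232]
  z0.060 n79 [0.462 0.466 0.554] [0.117 0.226]
  z0.070 n58 [0.462 0.466 0.5  ] [0.118 0.231]
  z0.080 n53 [0.464 0.466 0.497] [0.12  0.235]
  z0.090 n52 [0.464 0.467 0.491] [0.12  0.234]
  z0.100 n45 [0.465 0.467 0.469] [0.116 0.235]
  z0.110 n93 [0.465 0.469 0.48 ] [0.116 0.23 ]
  z0.120 n49 [0.466 0.471 0.481] [0.122 0.233]
```

>>> jog_arm --increments '[[[0, 0.055, 0.015], [0, 0, 0], 0], [[0, 0.109, 0.033], [0, 0, 0], 0], [[0, 0.16, 0.053], [0, 0, 0], 0], [[0, 0.213, 0.074], [0, 0, 0], 0], [[0, 0.264, 0.097], [0, 0, 0], 0], [[0, 0.314, 0.121], [0, 0, 0], 0], [[0, 0.36, 0.146], [0, 0, 0], 0], [[0, 0.4, 0.168], [0, 0, 0], 0], [[0, 0.4, 0.168], [0, 0, 0], 0]]'

```text
clock: 21.52
eef_pos: [0.5307, 0.1773, 0.1175]
tcp_rot: [2.965, -0.001, 1.569]
wrist_force: [-3.1, -0.8, 9.1]
opening: 0.0132
gripper_force: 35.0
```

```bash
python3 -c "
from h import *
swing(2,.49)
board()"|head -18
```

```text
0 front x at z .015-.03, .09-.11: 0.4643 0.492
1 front x at z .015-.03, .09-.11: 0.4654 0.4925
21.625 grip [0.5246 0.1773 0.1499] tilt 10.1 op 0.0132 F [-2.7 -0.7  7.9] T [-0.24  0.28 -0.06]
scene 928
  z0.000 n34 [0.441 0.46  0.613] [0.117 0.239]
  z0.010 n83 [0.459 0.464 0.538] [0.116 0.236]
  z0.020 n94 [0.464 0.468 0.559] [0.12  0.234]
  z0.030 n128 [0.468 0.502 0.565] [0.117 0.232]
  z0.040 n82 [0.47  0.475 0.562] [0.116 0.235]
  z0.050 n69 [0.474 0.479 0.522] [0.117 0.232]
  z0.060 n81 [0.477 0.482 0.521] [0.12  0.238]
  z0.070 n67 [0.481 0.486 0.493] [0.115 0.229]
  z0.080 n71 [0.484 0.489 0.495] [0.118 0.236]
  z0.090 n63 [0.488 0.492 0.497] [0.12 0.23]
  z0.100 n67 [0.491 0.495 0.502] [0.115 0.233]
  z0.110 n89 [0.495 0.501 0.514] [0.114 0.231]
top 1149
  z0.000 n163 [0.387 0.548 0.675] [0.113 0.214]
```

>>> jog_arm --increments '[[[0, 0.01, -0.003], [0, 0, 0], 0], [[0, 0.01, -0.003], [0, 0, 0], 0.2], [[0, 0.01, -0.003], [0, 0, 0], 0.25], [[0, 0.01, -0.003], [0, 0, 0], 0.3], [[0, 0.01, -0.003], [0, 0, 0], 0.35], [[0, 0.01, -0.003], [0, 0, 0], 0.4], [[0, 0.01, -0.003], [0, 0, 0], 0.4]]'

```text
clock: 22.6
eef_pos: [0.5307, 0.1772, 0.1167]
tcp_rot: [2.967, 0.0, 1.569]
wrist_force: [-0.4, 0.9, -1.0]
opening: 0.0349
gripper_force: 0.0
```

```bash
python3 -c "
from h import *
swing(2,.49)
print(manip.state()['wrist_force'],manip.state()['opening'])
m=vision.camera_model('wrist');p,d=vision.read_camera('wrist');P=cloud(d,m)[d>0]
q=P[(P[:,1]>.19)&(P[:,1]<.215)&(abs(P[:,0]-.524)<.02)&(P[:,2]>.143)&(P[:,2]<.17)];print(len(q),np.median(q,0))
"
```

```text
0 front x at z .015-.03, .09-.11: 0.4634 0.4924
1 front x at z .015-.03, .09-.11: 0.4643 0.4907
[-0.51416272 -0.65752478 -0.25592141] 0.03541413548310706
2217 [0.52337383 0.20298195 0.15543843]
```

Released and standing steadily. I'll retreat along the tool axis.

>>> jog_arm --increments '[[[0, 0, -0.15], [0, 0, 0], 0.4], [[0, 0, -0.35], [0, 0, 0], 0.4], [[0, 0, -0.6], [0, 0, 0], 0.4], [[0, 0, -0.9], [0, 0, 0], 0.4], [[0, 0, -1], [0, 0, 0], 0.4], [[0, 0, -1], [0, 0, 0], 0.4]]'

```text
clock: 23.5
eef_pos: [0.5137, 0.1774, 0.2165]
tcp_rot: [2.965, -0.001, 1.57]
wrist_force: [1.2, 0.8, -0.7]
opening: 0.035
gripper_force: 0.0
```

```bash
python3 -c "
from h import *
swing(2,.49)
s=manip.state();print(s['eef_pos'],s['wrist_force'])
m=vision.camera_model('scene');p,d=vision.read_camera('scene');P=cloud(d,m)[d>0]
P=P[(P[:,1]>.1)&(P[:,1]<.26)&(P[:,0]>.42)&(P[:,0]<.63)&(P[:,2]>.008)&(P[:,2]<.2)]
q=P[P[:,2]>.143];q=q[q[:,2]<.17];print('grip top',len(q),np.median(q,0),q.min(0),q.max(0))
k=P[(P[:,0]>.52)&(P[:,2]<.12)];
for z in np.arange(0.0,.12,.01):
  r=k[(k[:,2]>=z)&(k[:,2]<z+.01)]
  if len(r)>3: print(round(z,2),len(r),np.percentile(r[:,0],[5,50,95]).round(3))
m=vision.camera_model('top');p,d=vision.read_camera('top');W=cloud(d,m)
a=cv2.imread('pics/top0.png')[:,:,::-1]; b=np.abs(p.astype(int)-a).sum(-1)[215:300,265:335]; print('plain board change',(b>90).sum(), b.mean())
"
```

```text
0 front x at z .015-.03, .09-.11: 0.4648 0.4918
1 front x at z .015-.03, .09-.11: 0.4641 0.4907
[0.51312528 0.17712684 0.21412074] [0.22331038 0.91446168 0.02137394]
grip top 116 [0.51863147 0.17302093 0.15368632] [0.50946963 0.12034308 0.14305873] [0.52974434 0.23465145 0.16335277]
0.01 17 [0.537 0.539 0.543]
0.02 29 [0.533 0.544 0.563]
0.03 59 [0.529 0.559 0.566]
0.04 14 [0.526 0.529 0.565]
0.05 7 [0.522 0.523 0.526]
0.06 4 [0.52  0.521 0.524]
plain board change 0 11.988403361344538
```

```bash
python3 -c "
from rig import manip
print(manip.hand_in())"
```

```text
the job is handed in; nothing more can be done
None
```

The kickstand was opened to its stop with the board lying flat, though the board slid about 3 mm toward the robot during the final pull. The board now stands right way up on the kickstand, leaning about 20 degrees. The plain board was not moved, and the job was handed in at about 24 s.

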